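# Try the bur case lid, free its catch if caught, hold it open

### The arm

A 6-joint arm with a two-finger parallel gripper is mounted at the origin on the work surface; the furniture and walls round the work are solid. World frame = base frame: x ahead of the robot, y to its left, z up, the work surface at z = 0. Lengths are in m, angles in degrees, forces in N, time in s.
With the tool pointing down it reaches from about 0.25 to 0.725 m from the base axis. Payload 9.7 kg.
Tool frame: the origin (TCP) lies at the very end of the fingers, on their centre line; the grasp point (between the pads) lies 19 mm behind it (bot.hold_point_z is the distance from the TCP to the grasp point, in m); z points along the fingers, y is the line along which they close (so a half turn about z gives the same grasp; the last joint's range is limited). The gripper opens to 85 mm and grips with 20 to 120 N. Pads are 22 mm wide; open, the fingers measure 114 mm over their backs; the gripper's body (76 mm by 85 mm) begins 54 mm behind the grasp point. The pads swing forward as they close: fully open they stand 13 mm farther back than shut.
Start: joints at [64.973, 4.979, 10.078, 95.1, 0, 90], TCP at [0.233, 0.498, 0.231] pointing down, gripper open.
Joint ranges: [-179.16, 179.16], [-48.56, 103.87], [-65.8, 70.77], [-126.05, 130.52], [-82.76, 87.17], [-180, 180]. Speed limits (degrees/s): [127.2, 127.2, 147.25, 180, 180, 180].

### API

Orientations are given as [roll, pitch, yaw] about the fixed x, y, z axes, in that order (R = Rz(yaw) Ry(pitch) Rx(roll)).
In Python, from workcell import bot gives the robot as it stands.
- The arm moves only by the tool play_rows, never from a script. Its argument "targets" is a list of rows, each an object with "grip": the closure in counts, from 0 (fully open) to 255 (shut); "linear": the shift along the world's x, y, z in cm, a list of three; "delta_rot": the turn, a rotation vector about the world's x, y, z in rad, a list of three. A call has 1 to 10 rows; each row is the pose to reach, as a shift and turn from the pose commanded when the call began; what a row does not reach only later rows make up. A row lasts 1/10 s, in which the tool goes at most 50 mm and 8.59 degrees, less where a joint would pass 70% of its speed; a pose out of reach is approached as far as the arm can. A call with a gripper value outside its range is refused whole. The fingers move at their own pace and stop on an object; "force" is the grip in N (left out, the last holds). Time passes only in rows, so rows that repeat a pose let the fingers close. It gives the time, the measured TCP pose, the force, the opening and the grip force at its end, in the units of the state.
- bot.get_obs(): the state, without advancing time (a new reading comes with each control period).
- bot.camera(name): name is "side" or "top"; returns a dict with "color" (400x640x3 uint8, red, green, blue), "range_z" (400x640 float32, m along the optical axis (not along the pixel's ray), 0 where there is no reading), "fov_y" (degrees; the focal length in pixels is half the picture's height over the tangent of half this angle, whatever the lens; pixels are square), "cx", "cy" (the principal point, pixels), "world_to_cam" (4x4, takes a point from world to camera coordinates). Camera axes: x right, y up, looking along -z (the intrinsics and any distortion apply to the point x, -y, -z); pixel columns grow to the right and rows downward; lengths in m; the calibration is good to about 2 mm. A picture is of the moment at which its call begins.
- bot.job_done(): hands the job in; it is judged then, once.
Trained networks look in a picture, given as the dict that the camera call returned (one of the last four; its "shot" number tells which), for a name from the list of things; names that differ only in an ending like _2 or _b are one class to them, and where a whole thing is asked for, a point or a joint stands for the part that bears it (a point fixed in the world has none). Each returns a list of dicts, best first, with "conf" (0 to 1); they miss things now and then, are a little off and sometimes report something else, mostly with a low value. They report only what shows in the picture. A call takes as long as a camera call.
- bot.search_frame(picture, target): "box" ([left, top, right, bottom] in pixels, round what is visible of it).
- bot.trace(picture, target): "pixels" (400x640 bool, what is visible of it) and "box" ([left, top, right, bottom] in pixels, round what is visible of it).
- bot.pinpoint(picture, target): "pixel" ([column, row] in pixels: a listed point, or the origin of a listed thing).
The state is a dict: "time": time; "q": joint angles; "qd": joint speeds; "joint_efforts": joint torques, N m; "ee_pos": TCP position; "tcp_rot": TCP orientation; "wrist_force": force on the tool from outside, world axes, zero at the start; "torque": the same for the moment, N m; "opening": finger opening in m; "grasp_force": force on a finger pad.
Only numpy, scipy, OpenCV 4.12 (cv2) and the standard library are available. Lean on these libraries where they do the work, as an engineer would, in place of code of your own. Each camera call takes 0.05 s, during which the arm holds its last target. There are 200 camera calls.

### The job

Take the lid of the grey case by its handle and, before touching the catch knob, tug it gently upward to feel whether the hidden catch is holding it. If it is caught, lower the lid and turn the round knob clockwise to free the catch; if it is not caught, leave the knob alone. Then lift the lid by its handle to about half open (45 degrees) and finish still holding it there steadily in the gripper, since it falls shut by itself; leave the things standing round the case undisturbed.

Things in the scene. Friction and masses are not known exactly. Their poses are not given: they have to be found in the camera images.
- case: The fixed grey sheet-steel case, 170 mm deep (x) by 220 mm wide (y), 75 mm high; origin at the centre of its underside, x axis pointing from the front (robot side) to the hinge at the back, y to the left, z up. The front 42 mm of its top is a fixed deck carrying the catch knob; the aluminium lid covers the rest.
- lid (a joint): Lid angle, rad: 0 shut, grows as the front edge rises, stop at 1.25. The 0.3 kg lid (1.5 to 2 N at the handle) falls shut when let go. If caught (cannot be seen) it rises 0.03 rad (3.5 mm at the handle), then is held by a spring, about 3 N per mm at the handle, with a hard stop 7 mm on; more than 30 N bends the catch.
- lid_handle (a point): Centre of the handle: dark steel disc on edge, 26 mm diameter, 14 mm thick (along the case's y), on a 12 mm thick stem; pinched across its thickness from above it can turn between the pads. Lid shut: at x -30, y -35, z +102 mm in the case frame, 27 mm above the deck, 115 mm in front of and 28 mm above the hinge line, about which it swings. Its axes are the lid's (the case's when shut).
- lid_hinge (a point): Middle of the lid's hinge line, which runs along the case's y axis at x +85, z +74 mm in the case frame; fixed to the case.
- knob_centre (a point): Centre of the round upright steel catch knob, 28 mm diameter, 4 to 32 mm above the deck, at x -65, y +75, z +94 mm in the case frame. It rests at one of two stops 1.3 rad apart: anticlockwise (from above) caught, clockwise free; past the middle it snaps over and stays; 0.01 to 0.02 N m turns it. This point is fixed to the case and does not show the knob's turn.
- jar: Small brown jar with black cap, 40 mm diameter, 60 mm high, standing to the right of the case; bystander. Origin at the centre of its underside.
- pliers: Small red-handled pliers, 72 x 130 x 12 mm, lying to the left of the case; bystander. Origin at the centre of the underside.
- vice: Small grey bench vice, 37 x 24 x 38 mm, standing to the right of the case, further back; bystander. Origin at the centre of its underside.

How it is judged (in metres and radians):
On the way:
1. the shut lid is tugged up at its handle, before the catch has been turned (value of joint lid above 0.022 rad and contact force between the fingers and lid above 0.5 N and distance of cam_tip from where it was at the start of the episode below 0.0095 m), for 0.1 s.
At the end, for the whole second after the job is handed in: The lid stands still (under 0.05 rad/s) between 0.6 and 1.0 rad (34 to 57 degrees) open, held by the gripper's fingers (over 1 N) and propped by nothing else (value of joint lid between 0.6 and 1 rad and velocity of joint lid between -0.05 and 0.05 rad/s and contact force between the fingers and lid above 1 N and contact force between lid and jar below 0.1 N and contact force between lid and pliers below 0.1 N and contact force between lid and vice below 0.1 N); the arm keeps its last pose, push and grip.
It fails at once if the catch is strained: pulled with more than 30 N (contact force between cam_tip and keeper above 30 N).
It fails at once if the knob is gripped or pushed although the catch was free from the start (contact force between the fingers and catch above 1 N and y of cam_tip in the frame of knob_centre below -0.0085 m and distance of cam_tip from where it was at the start of the episode below 0.0025 m).
It fails at once if a bystander is shifted by more than 20 mm (distance of any of jar, pliers, vice from where it was at the start of the episode above 0.02 m).
It also fails if it takes over 64 s, if anything falls off the work surface, if the arm or the gripper's body presses on something with over 40 N, if the wrist force passes 120 N, or if a joint passes its speed limit or range.

## Working session

There is one attempt and no reset: what is moved stays moved. The work goes in short steps, Python scripts to look and compute and a tool call to move; the robot and the scene stay as the last step left them, time stands still between calls to the robot, and variables do not carry over. Pictures are saved under pics/ and viewed, at most 10 in all, crops included, and the job is handed in when it is done.

Besides the shell and the picture viewer there is one more tool, called after "Emit:" as name([rows], argument=value, ...), one row to a line, values as JSON. play_rows: Moves the arm, as the interface text tells. Its arguments: {"type":"object","properties":{"targets":{"type":"array","items":{"type":"object","properties":{"grip":{"type":"number"},"linear":{"type":"array","items":{"type":"number"}},"delta_rot":{"type":"array","items":{"type":"number"}}}}},"force":{"type":"number"}},"required":["targets"]}

```bash
mkdir -p pics
cat > h.py <<'E'
import numpy as np, cv2
from workcell import bot
def ray(c,px):
    f=200/np.tan(np.radians(c["fov_y"])/2)
    d=np.array([(px[0]-c["cx"])/f,-(px[1]-c["cy"])/f,-1.])
    T=np.linalg.inv(c["world_to_cam"]); return T[:3,3],T[:3,:3]@d
def atz(c,px,z):
    o,d=ray(c,px); return o+d*(z-o[2])/d[2]
def cloud(c):
    v,u=np.nonzero(c["range_z"]>0); f=200/np.tan(np.radians(c["fov_y"])/2); r=c["range_z"][v,u]
    p=np.stack([(u-c["cx"])/f*r,-(v-c["cy"])/f*r,-r],1); T=np.linalg.inv(c["world_to_cam"])
    return p@T[:3,:3].T+T[:3,3],u,v
E
python3 - <<'E'
from h import *
ims=[]
for n in("top","side"):
    c=bot.camera(n); ims.append(c["color"]); cv2.imwrite(f"pics/{n}.png",c["color"][:,:,::-1])
    print(n,{k:c[k] for k in c if k not in("color","range_z","world_to_cam")})
    for t in("case","lid_handle","lid_hinge","knob_centre","jar","pliers","vice"):
        z={"case":0,"lid_handle":.102,"lid_hinge":.074,"knob_centre":.094}.get(t,0)
        for r in bot.pinpoint(c,t)[:2]: print(t,np.round(r["pixel"]),round(r["conf"],2),atz(c,r["pixel"],z).round(4))
print(bot.get_obs())
E
```

```text
top {'fov_y': 46.35112916448189, 'cx': 323.7229543765377, 'cy': 211.81129583363014, 'shot': 1}
case [332. 210.] 0.64 [ 0.5824 -0.1725  0.    ]
lid_handle [352. 227.] 0.75 [ 0.5411 -0.2046  0.102 ]
lid_handle [409. 202.] 0.59 [ 0.5853 -0.3103  0.102 ]
lid_hinge [339. 160.] 0.67 [ 0.671  -0.1848  0.074 ]
lid_hinge [333. 210.] 0.16 [ 0.5748 -0.1713  0.074 ]
knob_centre [285. 227.] 0.72 [ 0.5424 -0.0822  0.094 ]
knob_centre [340. 161.] 0.3 [ 0.6644 -0.1858  0.094 ]
jar [398. 235.] 0.66 [ 0.5298 -0.3063  0.    ]
vice [411. 202.] 0.69 [ 0.5962 -0.3338  0.    ]
side {'fov_y': 52.109375889090224, 'cx': 312.04779751048255, 'cy': 203.36752073330092, 'shot': 2}
case [305. 244.] 0.84 [ 0.5858 -0.1595  0.    ]
lid_hinge [348. 217.] 0.57 [ 0.6719 -0.1783  0.074 ]
knob_centre [283. 185.] 0.71 [ 0.5405 -0.0565  0.094 ]
pliers [354. 213.] 0.54 [ 0.7147 -0.013   0.    ]
vice [314. 291.] 0.66 [ 0.5936 -0.3233 -0.    ]
{'time': 0.8, 'q': array([6.49746494e+01, 4.97782062e+00, 1.00767194e+01, 9.50962330e+01,
       9.43486362e-04, 8.99997771e+01]), 'qd': array([ 0.08538159, -0.13276001, -0.03327214,  0.01038912, -0.1144575 ,
        0.03360048]), 'joint_efforts': array([-1.51895649e-03, -5.20047855e+01,  4.64838231e+01,  1.28403673e-03,
        1.70034559e-05, -1.93818359e-06]), 'ee_pos': array([0.23266084, 0.49837807, 0.23128111]), 'tcp_rot': array([ 1.79997334e+02, -9.43475992e-04,  1.54974872e+02]), 'wrist_force': array([-0.59668358, -0.07722704, -1.13108157]), 'torque': array([0.04506435, 0.03854261, 0.00158637]), 'grasp_force': 0.0, 'opening': 0.08515318349997646}
```

View pics/top.png

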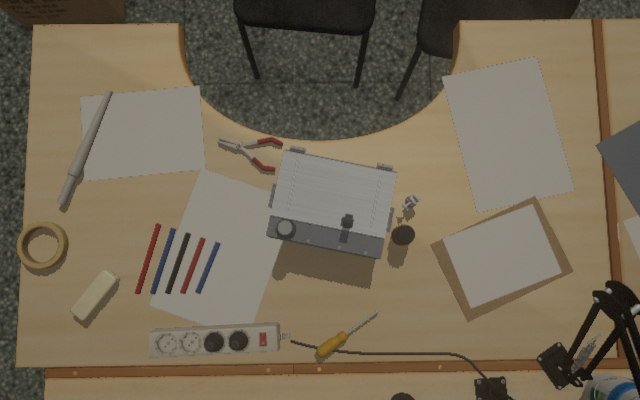

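View pics/side.png

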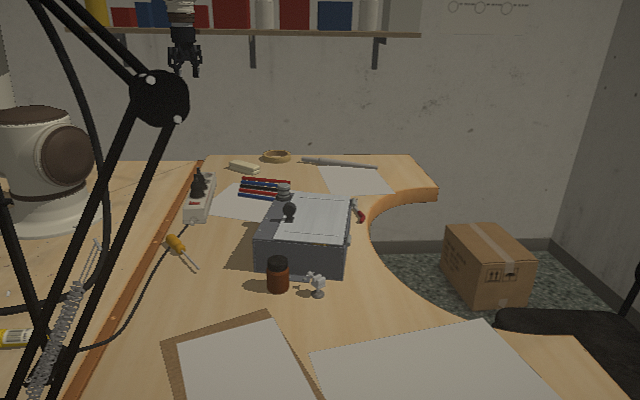

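The top view shows the case turned slightly clockwise, with the handle near (347,221) and the knob near (285,228). The jar is at (403,235), the vice at (411,202) and the pliers at (262,150). I'll fit the case from depth.

Run:
```python
from h import *
for n in("top","side"):
    c=bot.camera(n); P,u,v=cloud(c)
    m=(P[:,0]>.42)&(P[:,0]<.75)&(P[:,1]>-.4)&(P[:,1]<.05)
    P=P[m];u=u[m];v=v[m]
    print(n,"table z",np.median(P[:,2][P[:,2]<.03]))
    a=P[(P[:,2]>.066)&(P[:,2]<.086)]
    # largest comp in grid
    r=cv2.minAreaRect((a[:,:2]*1000).astype(np.float32)); print(r,len(a),np.median(a[:,2]))
    h=(P[:,2]>.09)&(P[:,2]<.13); 
    k,l=cv2.connectedComponents(np.isin(np.arange(640*400),v[h]*640+u[h]).reshape(400,640).astype(np.uint8))
    L=l[v[h],u[h]]
    for i in range(1,k):
        q=P[h][L==i]
        if len(q)>8: print(len(q),q.mean(0).round(4),q.min(0).round(4),q.max(0).round(4))
    for t in("lid_handle","knob_centre","lid","case"):
        try: print(t,[(np.round(x["box"]),round(x["conf"],2)) for x in bot.search_frame(c,t)[:3]])
        except Exception as e: print(t,e)
    I=c["color"][130:280,240:440] if n=="top" else c["color"][150:310,220:400]
    cv2.imwrite(f"pics/{n}c.png",cv2.resize(I[:,:,::-1],None,fx=3.7,fy=3.7,interpolation=3))
```

```text
top table z 2.481348771399272e-05
((593.4301147460938, -170.01849365234375), (220.3013153076172, 178.78695678710938), 77.74589538574219) 10147 0.07723484632771582
114 [ 0.5519 -0.1965  0.1113] [ 0.54   -0.2053  0.0927] [ 0.5661 -0.1884  0.1177]
201 [ 0.5412 -0.0826  0.1056] [ 0.5276 -0.0958  0.0906] [ 0.5552 -0.0683  0.1124]
lid_handle [(array([270., 149., 396., 238.]), 0.6)]
knob_centre [(array([265., 146., 397., 259.]), 0.76), (array([268., 151., 397., 241.]), 0.72)]
lid [(array([268., 150., 398., 243.]), 0.62)]
case [(array([266., 146., 395., 259.]), 0.73), (array([270., 149., 398., 242.]), 0.36)]
side table z 0.0004047147374330873
((593.5421142578125, -172.26454162597656), (222.49093627929688, 178.57176208496094), 77.71595001220703) 4343 0.07786785446468747
131 [ 0.5422 -0.0901  0.1014] [ 0.5278 -0.0985  0.0902] [ 0.5563 -0.0721  0.1081]
158 [ 0.5528 -0.2027  0.1048] [ 0.5403 -0.2095  0.0903] [ 0.5657 -0.191   0.1157]
lid_handle [(array([274., 189., 350., 244.]), 0.72)]
knob_centre [(array([253., 180., 357., 283.]), 0.81)]
lid [(array([274., 193., 350., 244.]), 0.82)]
case [(array([252., 181., 354., 278.]), 0.87)]
```

View pics/topc.png

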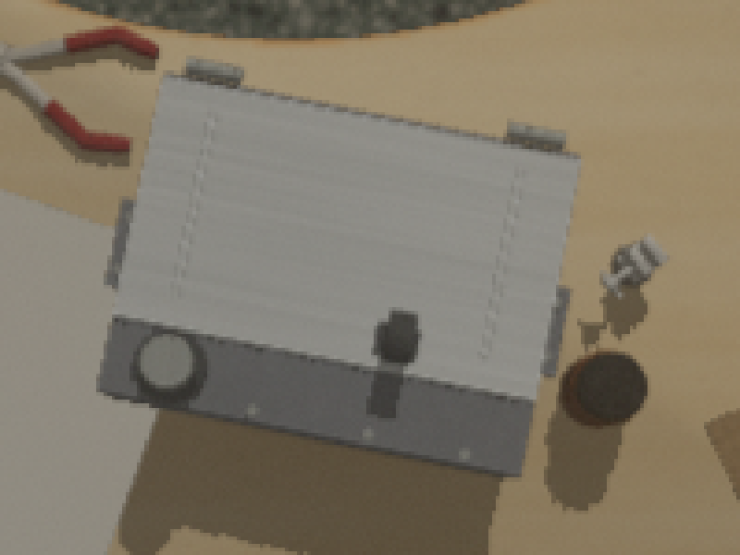

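Emit:
play_rows([
  {"grip":0,"linear":[32,-69.7,-3],"delta_rot":[0,0,0.2226]},
  {"grip":0,"linear":[32,-69.7,-3],"delta_rot":[0,0,0.2226]},
  {"grip":0,"linear":[32,-69.7,-3],"delta_rot":[0,0,0.2226]},
  {"grip":0,"linear":[32,-69.7,-3],"delta_rot":[0,0,0.2226]},
  {"grip":0,"linear":[32,-69.7,-3],"delta_rot":[0,0,0.2226]},
  {"grip":0,"linear":[32,-69.7,-3],"delta_rot":[0,0,0.2226]},
  {"grip":0,"linear":[32,-69.7,-3],"delta_rot":[0,0,0.2226]},
  {"grip":0,"linear":[32,-69.7,-3],"delta_rot":[0,0,0.2226]},
  {"grip":0,"linear":[32,-69.7,-3],"delta_rot":[0,0,0.2226]},
  {"grip":0,"linear":[32,-69.7,-3],"delta_rot":[0,0,0.2226]},
])

```text
time: 2.3
ee_pos: [0.4413, 0.0429, 0.212]
tcp_rot: [180.0, 0.1, 167.7]
wrist_force: [1.1, 0.4, 0.1]
opening: 0.0855
grasp_force: 0.0
```

Emit:
play_rows([
  {"grip":0,"linear":[11,-24,-3],"delta_rot":[0,0,0]},
  {"grip":0,"linear":[11,-24,-3],"delta_rot":[0,0,0]},
  {"grip":0,"linear":[11,-24,-3],"delta_rot":[0,0,0]},
  {"grip":0,"linear":[11,-24,-3],"delta_rot":[0,0,0]},
  {"grip":0,"linear":[11,-24,-3],"delta_rot":[0,0,0]},
  {"grip":0,"linear":[11,-24,-3],"delta_rot":[0,0,0]},
  {"grip":0,"linear":[11,-24,-3],"delta_rot":[0,0,0]},
  {"grip":0,"linear":[11,-24,-3],"delta_rot":[0,0,0]},
  {"grip":0,"linear":[11,-24,-3],"delta_rot":[0,0,0]},
])

```text
time: 3.2
ee_pos: [0.5506, -0.1937, 0.1824]
tcp_rot: [180.0, 0.0, 167.8]
wrist_force: [0.2, 0.3, -0.7]
opening: 0.0854
grasp_force: 0.0
```

```bash
python3 -c "
from h import *
o=bot.get_obs();print(o['ee_pos'],o['tcp_rot'],o['wrist_force'])"
```

```text
[ 0.5506234  -0.1937273   0.18241011] [1.79991390e+02 3.01715588e-02 1.67798864e+02] [ 0.17175174  0.30683658 -0.68014791]
```

Emit:
play_rows([
  {"grip":0,"linear":[0.2,-0.4,-3]},
  {"grip":0,"linear":[0.2,-0.4,-5]},
  {"grip":0,"linear":[0.2,-0.4,-5]},
  {"grip":0,"linear":[0.2,-0.4,-5]},
])

```text
validation failed for argument at $.ta...
```

Run:
```python
from h import *
o=bot.get_obs();print(o['ee_pos'],o['tcp_rot'],o['wrist_force'])
c=bot.camera("side"); I=c["color"][130:290,220:420]; cv2.imwrite("pics/s3.png",cv2.resize(I[:,:,::-1],None,fx=3.7,fy=3.7,interpolation=3))
```

```text
[ 0.5506234  -0.1937273   0.18241011] [1.79991390e+02 3.01715588e-02 1.67798864e+02] [ 0.17175174  0.30683658 -0.68014791]
```

View pics/s3.png

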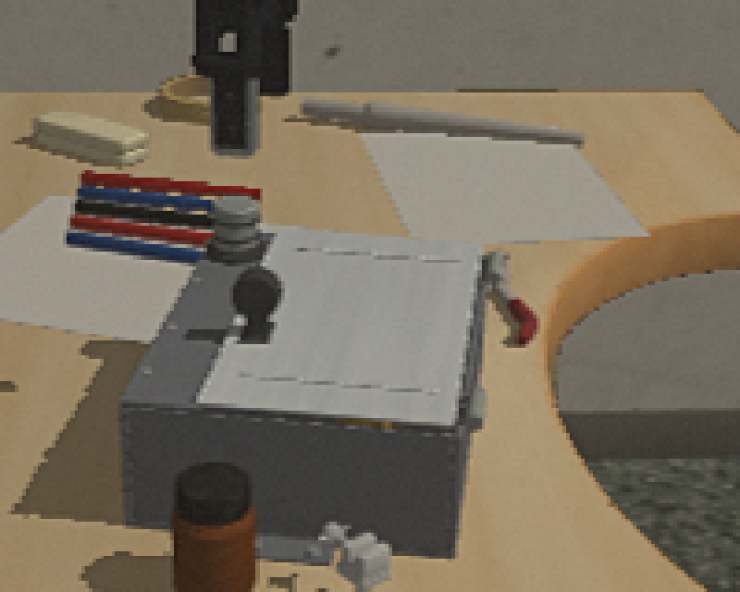

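The picture shows the fingers over the handle disc (crop 255,295), with the knob behind it at (237,225). The move was refused because the rows had no delta_rot.

Emit:
play_rows([
  {"grip":0,"linear":[0.2,-0.4,-3],"delta_rot":[0,0,0]},
  {"grip":0,"linear":[0.2,-0.4,-5],"delta_rot":[0,0,0]},
  {"grip":0,"linear":[0.2,-0.4,-5],"delta_rot":[0,0,0]},
  {"grip":0,"linear":[0.2,-0.4,-5],"delta_rot":[0,0,0]},
])

```text
time: 3.65
ee_pos: [0.5528, -0.1982, 0.1327]
tcp_rot: [-180.0, 0.0, 167.8]
wrist_force: [-0.3, -0.4, 0.0]
opening: 0.0857
grasp_force: 0.0
```

Emit:
play_rows([
  {"grip":0,"linear":[0,0,-2.5],"delta_rot":[0,0,0]},
  {"grip":0,"linear":[0,0,-4.8],"delta_rot":[0,0,0]},
  {"grip":140,"linear":[0,0,-4.8],"delta_rot":[0,0,0]},
  {"grip":190,"linear":[0,0,-4.8],"delta_rot":[0,0,0]},
  {"grip":255,"linear":[0,0,-4.8],"delta_rot":[0,0,0]},
  {"grip":255,"linear":[0,0,-4.8],"delta_rot":[0,0,0]},
  {"grip":255,"linear":[0,0,-4.8],"delta_rot":[0,0,0]},
  {"grip":255,"linear":[0,0,-4.8],"delta_rot":[0,0,0]},
], force=25)

```text
time: 4.45
ee_pos: [0.5537, -0.1975, 0.0852]
tcp_rot: [179.8, 0.1, 167.8]
wrist_force: [1.3, 10.0, 5.8]
opening: 0.0135
grasp_force: 30.8
```

Emit:
play_rows([
  {"grip":255,"linear":[0,0.07,0],"delta_rot":[0,0,0]},
  {"grip":255,"linear":[0,0.07,0.1],"delta_rot":[0,0,0]},
  {"grip":255,"linear":[0,0.07,0.2],"delta_rot":[0,0,0]},
  {"grip":255,"linear":[0,0.07,0.3],"delta_rot":[0,0,0]},
  {"grip":255,"linear":[0,0.07,0.3],"delta_rot":[0,0,0]},
], force=35)

```text
time: 4.95
ee_pos: [0.554, -0.1976, 0.0865]
tcp_rot: [179.9, 0.1, 167.8]
wrist_force: [8.9, 4.3, -6.5]
opening: 0.0136
grasp_force: 34.3
```

Emit:
play_rows([
  {"grip":255,"linear":[0,0,0.1],"delta_rot":[0,0,0]},
  {"grip":255,"linear":[0,0,0.2],"delta_rot":[0,0,0]},
  {"grip":255,"linear":[0,0,0.3],"delta_rot":[0,0,0]},
  {"grip":255,"linear":[0,0,0.3],"delta_rot":[0,0,0]},
  {"grip":255,"linear":[0,0,0.3],"delta_rot":[0,0,0]},
])

```text
time: 5.45
ee_pos: [0.5544, -0.1976, 0.0891]
tcp_rot: [179.9, 0.1, 167.8]
wrist_force: [12.3, 3.8, -10.9]
opening: 0.0138
grasp_force: 34.3
```

Emit:
play_rows([
  {"grip":255,"linear":[0.1,0.04,0],"delta_rot":[0,0,0]},
  {"grip":255,"linear":[0.15,0.04,0],"delta_rot":[0,0,0]},
  {"grip":255,"linear":[0.15,0.04,0],"delta_rot":[0,0,0]},
])

```text
time: 5.75
ee_pos: [0.5545, -0.1976, 0.0892]
tcp_rot: [180.0, -0.0, 167.7]
wrist_force: [5.9, 2.7, -8.4]
opening: 0.0136
grasp_force: 34.7
```

Emit:
play_rows([
  {"grip":255,"linear":[0,0,0.1],"delta_rot":[0,0,0]},
  {"grip":255,"linear":[0.05,0,0.2],"delta_rot":[0,0,0]},
  {"grip":255,"linear":[0.05,0,0.2],"delta_rot":[0,0,0]},
  {"grip":255,"linear":[0.05,0,0.2],"delta_rot":[0,0,0]},
])

```text
time: 6.15
ee_pos: [0.5548, -0.1977, 0.0904]
tcp_rot: [180.0, -0.1, 167.7]
wrist_force: [7.5, 1.1, -14.1]
opening: 0.0132
grasp_force: 34.3
```

Lifting 1.2 mm more added about 5 N, well above the lid's weight, so the lid is caught. I'll lower it and release.

Emit:
play_rows([
  {"grip":255,"linear":[-0.05,0,-0.3],"delta_rot":[0,0,0]},
  {"grip":255,"linear":[-0.15,0,-0.6],"delta_rot":[0,0,0]},
  {"grip":255,"linear":[-0.2,0,-0.75],"delta_rot":[0,0,0]},
  {"grip":100,"linear":[-0.2,0,-0.75],"delta_rot":[0,0,0]},
  {"grip":0,"linear":[-0.2,0,-0.75],"delta_rot":[0,0,0]},
  {"grip":0,"linear":[-0.2,0,-0.7],"delta_rot":[0,0,0]},
  {"grip":0,"linear":[-0.2,0,2],"delta_rot":[0,0,0]},
  {"grip":0,"linear":[-0.2,0,5],"delta_rot":[0,0,0]},
])

```text
time: 6.95
ee_pos: [0.5519, -0.1978, 0.1414]
tcp_rot: [-180.0, -0.2, 167.7]
wrist_force: [1.0, -0.1, 0.1]
opening: 0.0839
grasp_force: 0.0
```

```bash
python3 -c "
from h import *
o=bot.get_obs();print(o['ee_pos'],o['tcp_rot'],o['wrist_force'],o['q'],o['opening'])"
```

```text
[ 0.55189505 -0.19784051  0.14138769] [-1.79998910e+02 -1.57203117e-01  1.67709457e+02] [ 0.95318808 -0.06558169  0.12048103] [-1.97110865e+01  9.23393658e+00  4.81611234e+00  8.57379215e+01
 -2.13842327e-02 -7.42051558e+00] 0.08393606303240245
```

Emit:
play_rows([
  {"grip":0,"linear":[-0.2,3,0],"delta_rot":[0,0,0.14]},
  {"grip":0,"linear":[-0.5,6,0],"delta_rot":[0,0,0.28]},
  {"grip":0,"linear":[-0.8,9,0],"delta_rot":[0,0,0.42]},
  {"grip":0,"linear":[-1.0,11.5,0],"delta_rot":[0,0,0.56]},
  {"grip":0,"linear":[-1.0,11.5,0],"delta_rot":[0,0,0.7]},
  {"grip":0,"linear":[-1.0,11.5,0],"delta_rot":[0,0,0.7]},
  {"grip":0,"linear":[-1.0,11.5,0],"delta_rot":[0,0,0.7]},
])

```text
time: 7.65
ee_pos: [0.5428, -0.0832, 0.1418]
tcp_rot: [-180.0, -0.0, -152.4]
wrist_force: [0.6, 0.1, 0.0]
opening: 0.0855
grasp_force: 0.0
```

Run:
```python
from h import *
o=bot.get_obs();print(o['ee_pos'],o['tcp_rot'],o['wrist_force'],o['q'])
c=bot.camera("side"); I=c["color"][130:290,220:420]; cv2.imwrite("pics/s4.png",cv2.resize(I[:,:,::-1],None,fx=3.7,fy=3.7,interpolation=3))
```

```text
[ 0.54280685 -0.08316997  0.14183565] [-1.79986387e+02 -7.39541240e-03 -1.52414445e+02] [0.55079826 0.06195873 0.01448511] [-8.70326074e+00  3.97642521e+00 -8.80250271e-01  8.51412289e+01
 -1.53493690e-02 -3.62888169e+01]
```

View pics/s4.png

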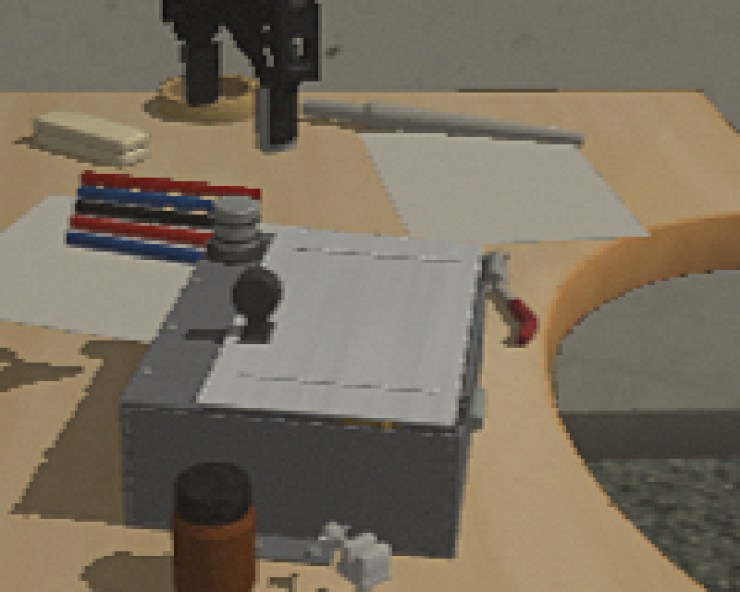

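The open fingers straddle the knob (crop 237,225) from above, and the lid is shut. Next I go down and close.

Emit:
play_rows([
  {"grip":0,"linear":[-0.1,0,-3],"delta_rot":[0,0,0]},
  {"grip":0,"linear":[-0.1,0,-5.8],"delta_rot":[0,0,0]},
  {"grip":140,"linear":[-0.1,0,-5.8],"delta_rot":[0,0,0]},
  {"grip":200,"linear":[-0.1,0,-5.8],"delta_rot":[0,0,0]},
  {"grip":255,"linear":[-0.1,0,-5.8],"delta_rot":[0,0,0]},
  {"grip":255,"linear":[-0.1,0,-5.8],"delta_rot":[0,0,0]},
  {"grip":255,"linear":[-0.1,0,-5.8],"delta_rot":[0,0,0]},
], force=25)

```text
time: 8.4
ee_pos: [0.542, -0.0817, 0.0858]
tcp_rot: [179.9, 0.1, -152.1]
wrist_force: [-4.8, 8.2, 9.5]
opening: 0.0272
grasp_force: 24.9
```

Emit:
play_rows([
  {"grip":255,"linear":[0,0.1,0.1],"delta_rot":[0,0,-0.14]},
  {"grip":255,"linear":[0,0.1,0.1],"delta_rot":[0,0,-0.28]},
  {"grip":255,"linear":[0,0.1,0.1],"delta_rot":[0,0,-0.42]},
  {"grip":255,"linear":[0,0.1,0.1],"delta_rot":[0,0,-0.56]},
  {"grip":255,"linear":[0,0.1,0.1],"delta_rot":[0,0,-0.7]},
  {"grip":255,"linear":[0,0.1,0.1],"delta_rot":[0,0,-0.84]},
  {"grip":255,"linear":[0,0.1,0.1],"delta_rot":[0,0,-0.98]},
  {"grip":255,"linear":[0,0.1,0.1],"delta_rot":[0,0,-1.12]},
  {"grip":255,"linear":[0,0.1,0.1],"delta_rot":[0,0,-1.26]},
  {"grip":255,"linear":[0,0.1,0.1],"delta_rot":[0,0,-1.4]},
])

```text
time: 9.4
ee_pos: [0.5419, -0.083, 0.0859]
tcp_rot: [-179.9, 0.1, 127.3]
wrist_force: [-4.5, -6.5, 2.4]
opening: 0.0269
grasp_force: 25.6
```

```bash
python3 -c "
from h import *
o=bot.get_obs();print(o['ee_pos'],o['tcp_rot'],o['wrist_force'],o['torque'],o['opening'])"
```

```text
[ 0.5418744  -0.08303023  0.08594884] [-1.79936205e+02  1.39809585e-01  1.27252694e+02] [-4.54519616 -6.46575396  2.37782792] [-1.03657635  0.88938772  0.48603245] 0.026928062858682513
```

Emit:
play_rows([
  {"grip":100,"linear":[0,0,0],"delta_rot":[0,0,0]},
  {"grip":0,"linear":[0,0,0],"delta_rot":[0,0,0]},
  {"grip":0,"linear":[0,0,0.2],"delta_rot":[0,0,0]},
  {"grip":0,"linear":[0,0,3.5],"delta_rot":[0,0,0.1]},
  {"grip":0,"linear":[0.1,-0.5,6],"delta_rot":[0,0,0.24]},
  {"grip":0,"linear":[0.5,-4,6],"delta_rot":[0,0,0.38]},
  {"grip":0,"linear":[0.9,-8,6],"delta_rot":[0,0,0.52]},
  {"grip":0,"linear":[1.15,-11.5,6],"delta_rot":[0,0,0.66]},
  {"grip":0,"linear":[1.15,-11.5,6],"delta_rot":[0,0,0.7]},
  {"grip":0,"linear":[1.15,-11.5,6],"delta_rot":[0,0,0.7]},
])

```text
time: 10.4
ee_pos: [0.5533, -0.1977, 0.1448]
tcp_rot: [180.0, -0.0, 167.8]
wrist_force: [0.3, 0.3, 0.6]
opening: 0.0853
grasp_force: 0.0
```

```bash
python3 -c "
from h import *
o=bot.get_obs();print(o['ee_pos'],o['tcp_rot'],o['wrist_force'],o['opening'])"
```

```text
[ 0.55332373 -0.19767582  0.14483456] [ 1.79986960e+02 -7.88445715e-04  1.67753104e+02] [0.26102371 0.30048765 0.63268534] 0.0852823550573863
```

Emit:
play_rows([
  {"grip":0,"linear":[0,0,-3],"delta_rot":[0,0,0]},
  {"grip":0,"linear":[0,0,-6],"delta_rot":[0,0,0]},
  {"grip":140,"linear":[0,0,-6],"delta_rot":[0,0,0]},
  {"grip":190,"linear":[0,0,-6],"delta_rot":[0,0,0]},
  {"grip":255,"linear":[0,0,-6],"delta_rot":[0,0,0]},
  {"grip":255,"linear":[0,0,-6],"delta_rot":[0,0,0]},
  {"grip":255,"linear":[0,0,-6],"delta_rot":[0,0,0]},
], force=35)

```text
time: 11.1
ee_pos: [0.5538, -0.1974, 0.0862]
tcp_rot: [-179.9, 0.1, 167.7]
wrist_force: [-3.6, -10.6, 11.5]
opening: 0.0133
grasp_force: 39.9
```

```bash
python3 -c "
import numpy as np
for d in np.arange(.05,.86,.05):
  a=np.arctan2(28,115); r=118.4
  dx=r*(np.cos(a)-np.cos(a+d)); dz=r*(np.sin(a+d)-np.sin(a)); print(round(d,2),(dx*.9772/10).round(2),(-dx*.2125/10).round(2),(dz/10).round(2))"
```

```text
0.05 0.15 -0.03 0.57
0.1 0.33 -0.07 1.13
0.15 0.54 -0.12 1.69
0.2 0.77 -0.17 2.23
0.25 1.03 -0.22 2.76
0.3 1.31 -0.29 3.27
0.35 1.62 -0.35 3.77
0.4 1.95 -0.42 4.26
0.45 2.31 -0.5 4.72
0.5 2.69 -0.58 5.17
0.55 3.09 -0.67 5.6
0.6 3.51 -0.76 6.01
0.65 3.95 -0.86 6.39
0.7 4.41 -0.96 6.75
0.75 4.88 -1.06 7.09
0.8 5.37 -1.17 7.4
0.85 5.88 -1.28 7.69
```

Emit:
play_rows([
  {"grip":255,"linear":[0,-0.05,0.2],"delta_rot":[0,0,0]},
  {"grip":255,"linear":[0.05,-0.05,0.4],"delta_rot":[0,0,0]},
  {"grip":255,"linear":[0.15,-0.08,0.65],"delta_rot":[0,0,0]},
  {"grip":255,"linear":[0.15,-0.08,0.65],"delta_rot":[0,0,0]},
])

```text
time: 11.5
ee_pos: [0.555, -0.1977, 0.091]
tcp_rot: [180.0, -0.0, 167.7]
wrist_force: [5.9, -1.5, -7.0]
opening: 0.0135
grasp_force: 36.9
```

Emit:
play_rows([
  {"grip":255,"linear":[0.1,0,0.2],"delta_rot":[0,0,0]},
  {"grip":255,"linear":[0.18,0,0.4],"delta_rot":[0,0,0]},
  {"grip":255,"linear":[0.18,0,0.4],"delta_rot":[0,0,0]},
])

```text
time: 11.8
ee_pos: [0.5564, -0.198, 0.0955]
tcp_rot: [-180.0, -0.0, 167.7]
wrist_force: [1.4, -4.5, -6.1]
opening: 0.0134
grasp_force: 36.9
```

Emit:
play_rows([
  {"grip":255,"linear":[0.24,-0.05,0.65],"delta_rot":[0,0,0]},
  {"grip":255,"linear":[0.47,-0.1,1.2],"delta_rot":[0,0,0]},
  {"grip":255,"linear":[0.73,-0.16,1.7],"delta_rot":[0,0,0]},
  {"grip":255,"linear":[1.0,-0.22,2.2],"delta_rot":[0,0,0]},
  {"grip":255,"linear":[1.3,-0.29,2.7],"delta_rot":[0,0,0]},
  {"grip":255,"linear":[1.65,-0.36,3.2],"delta_rot":[0,0,0]},
  {"grip":255,"linear":[1.65,-0.36,3.2],"delta_rot":[0,0,0]},
])

```text
time: 12.5
ee_pos: [0.5735, -0.2017, 0.1281]
tcp_rot: [-180.0, 0.0, 167.7]
wrist_force: [-1.3, -5.0, -4.4]
opening: 0.0135
grasp_force: 35.9
```

Emit:
play_rows([
  {"grip":255,"linear":[0.36,-0.07,0.46],"delta_rot":[0,0,0]},
  {"grip":255,"linear":[0.74,-0.15,0.9],"delta_rot":[0,0,0]},
  {"grip":255,"linear":[1.14,-0.24,1.34],"delta_rot":[0,0,0]},
  {"grip":255,"linear":[1.56,-0.33,1.75],"delta_rot":[0,0,0]},
  {"grip":255,"linear":[2.0,-0.42,2.13],"delta_rot":[0,0,0]},
  {"grip":255,"linear":[2.46,-0.52,2.5],"delta_rot":[0,0,0]},
  {"grip":255,"linear":[2.93,-0.62,2.83],"delta_rot":[0,0,0]},
  {"grip":255,"linear":[3.4,-0.7,3.13],"delta_rot":[0,0,0]},
  {"grip":255,"linear":[3.4,-0.7,3.13],"delta_rot":[0,0,0]},
  {"grip":255,"linear":[3.4,-0.7,3.13],"delta_rot":[0,0,0]},
])

```text
time: 13.5
ee_pos: [0.6069, -0.2089, 0.1588]
tcp_rot: [-179.9, -0.0, 167.7]
wrist_force: [-0.7, -7.5, -6.3]
opening: 0.0131
grasp_force: 34.8
```

Run:
```python
from h import *
o=bot.get_obs();print(o['ee_pos'],o['wrist_force'],o['grasp_force'])
c=bot.camera("side"); I=c["color"][130:290,220:420]; cv2.imwrite("pics/s5.png",cv2.resize(I[:,:,::-1],None,fx=3.7,fy=3.7,interpolation=3))
```

```text
[ 0.60690857 -0.2089077   0.15875143] [-0.72419775 -7.45663875 -6.32759961] 34.7582870721817
```

View pics/s5.png

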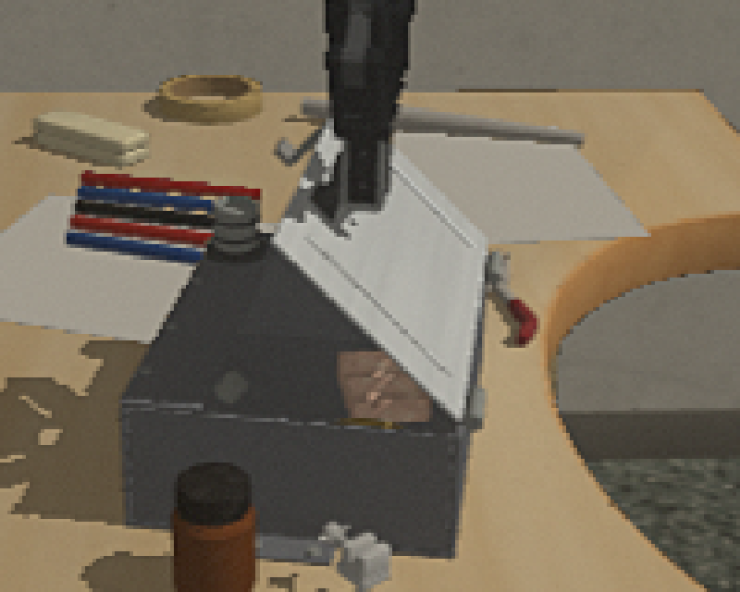

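The lid stands open at about 45° with the fingers on the handle, and the jar, vice and pliers have not moved. I'll let it settle.

Emit:
play_rows([
  {"grip":255,"linear":[0,0,0],"delta_rot":[0,0,0]},
  {"grip":255,"linear":[0,0,0],"delta_rot":[0,0,0]},
  {"grip":255,"linear":[0,0,0],"delta_rot":[0,0,0]},
  {"grip":255,"linear":[0,0,0],"delta_rot":[0,0,0]},
  {"grip":255,"linear":[0,0,0],"delta_rot":[0,0,0]},
  {"grip":255,"linear":[0,0,0],"delta_rot":[0,0,0]},
])

```text
time: 14.15
ee_pos: [0.6069, -0.2089, 0.1587]
tcp_rot: [-179.9, -0.0, 167.7]
wrist_force: [-1.7, -6.1, -6.6]
opening: 0.0133
grasp_force: 34.7
```

```bash
python3 -c "
from h import *
o=bot.get_obs();print(o['ee_pos'],o['wrist_force'],o['grasp_force'],abs(o['qd']).max())
print(bot.job_done())"
```

```text
[ 0.60685667 -0.20890679  0.15873997] [-1.68868447 -6.09895962 -6.58765186] 34.70856785774231 0.11104114776541135
the job is handed in; nothing more can be done
None
```

The tug showed the lid was caught, so I lowered it, turned the knob clockwise to free it, lifted the lid to about 45° (roughly 0.78 rad) and handed the job in at about 14 s with the gripper still holding it; the hand-in call returned no verdict.

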